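Load the vial shaker, flip its catch and hold the run lever

TASK

Stand the two loose amber vials in the two empty end nests of the shaker's tray so that, with the vial already in the middle, they make a full row of three, upright and fully seated. Then flip the steel safety catch up and over, past upright, so that it stays there, and only after that pull the run lever it guards all the way towards the robot's side, to its stop. Finish while gripping the lever and holding it there against its spring; leave the beaker, the jar and the orange tube rack alone.

Things in the scene. Friction and masses are not known exactly. Their poses are not given: they have to be found in the camera images.
- shaker: white bench-top vial shaker, fixed to the bench: a low box 170 mm (x) by 380 mm (y), its flat top 60 mm above the bench. Origin: centre of its underside; its x points away from the robot, y to the robot's left, z up (turned by its yaw). The tray with three nests is on its +y half, the lever and its catch on its -y half.
- nest_left (a point): left (+y) end nest of the aluminium tray on the shaker: centre of the round hole's mouth, z up. Hole of diameter 32 mm, 12 mm deep, so a seated vial's centre is 28 mm above this point; the axes are the shaker's. The tray is 56 mm wide, its three holes lie 55 mm apart in one row along the shaker's y.
- nest_middle (a point): middle nest of the aluminium tray on the shaker: centre of the round hole's mouth, z up. Hole of diameter 32 mm, 12 mm deep, so a seated vial's centre is 28 mm above this point; the axes are the shaker's. The tray is 56 mm wide, its three holes lie 55 mm apart in one row along the shaker's y. It already holds a vial.
- nest_right (a point): right (-y) end nest of the aluminium tray on the shaker: centre of the round hole's mouth, z up. Hole of diameter 32 mm, 12 mm deep, so a seated vial's centre is 28 mm above this point; the axes are the shaker's. The tray is 56 mm wide, its three holes lie 55 mm apart in one row along the shaker's y.
- vial_a_center (a point): capped amber sample vial with white cap, an upright cylinder of diameter 28 mm and height 80 mm, 50 g; the point is its centre, half-way up (40 mm above its underside), z up along its axis. Stands loose on the bench, left or right of the shaker.
- vial_b_center (a point): capped amber sample vial with white cap, an upright cylinder of diameter 28 mm and height 80 mm, 50 g; the point is its centre, half-way up (40 mm above its underside), z up along its axis. Stands loose on the bench, left or right of the shaker.
- vial_c_center (a point): capped amber sample vial with white cap, an upright cylinder of diameter 28 mm and height 80 mm, 50 g; the point is its centre, half-way up (40 mm above its underside), z up along its axis. Already stands in the middle nest and stays there.
- catch (a joint): safety catch, hinge angle in rad: near 0 (up to 0.25) at the start, lying level across the front of the lever's stem and blocking it; grows as its free end goes up and over towards the shaker's -y side, 1.57 upright, stop at 2.0. Stiff hinge (about 0.035 N m): it stays where it is left. Flipped over: more than 1.6.
- catch_grip (a point): grip point of the catch's rod: a round steel rod of diameter 10 mm along the shaker's x, free on its -x side, running from 16 mm on the -x side of this point to 40 mm on its +x side, where it joins the flat catch bar (8 mm thick in x). At catch angle 0 it is 40 mm above the shaker's top. It can be pinched from above or pushed; it moves on a circle of radius 60 mm about catch_hinge. The axes turn with the catch.
- catch_hinge (a point): point on the catch's hinge axis, in the plane of catch_grip's circle. The axis is the shaker's x; at angle c the grip point lies at shaker y + 60 mm cos c, z + 60 mm sin c from it. The axes are the shaker's.
- lever (a joint): run lever, hinge angle in rad: 0 at rest (leans 0.42 rad away from the robot), grows as its top is pulled towards the shaker's -x side; stop at 0.85 (leans 0.43 rad towards the robot). A spring returns it to 0 when let go: about 3 N at the handle at 0, 7 N at the stop. The catch blocks it until flipped.
- lever_grip (a point): grip point of the lever's handle: a round grey bar of diameter 18 mm along the shaker's y, at the top of the stem, free on its +y side. The 12 mm stem joins it 42 mm on the -y side of this point; the bar reaches 31 mm beyond this point on the +y side. The bar can be pinched from above by fingers on its -x and +x sides and may turn between them. About 100 mm above the shaker's top. The axes turn with the lever.
- lever_pivot (a point): point on the lever's hinge axis, in the plane of lever_grip's circle, on the shaker's top. The axis is the shaker's y; at lever angle a the grip point lies 110 mm from it, at shaker x + 110 mm sin(0.42 - a), z + 110 mm cos(0.42 - a). The axes are the shaker's.
- beaker: bystander: open glass beaker, 68 mm across, 85 mm high, on the bench beside the shaker; origin: centre of its underside.
- jar: bystander: squat white jar, 64 mm across, 75 mm high, on the bench beside the shaker; origin: centre of its underside.
- tube_rack: bystander: flat orange tube rack 70 x 190 x 45 mm (55 mm with its caps) on the bench beyond the shaker; origin: centre of its underside.
There are look-alikes about, which are no part of the job. What is shaped like the part that bears vial_c_center but green is not meant. What is shaped like the part that bears vial_b_center but turquoise is not meant.

How it is judged:
By the outcome, as a careful person would: the job done as asked, in the order asked, and still so for the second after the job is handed in, while the arm keeps its last pose, push and grip.
It also fails if it takes over 72 s, if anything falls off the work surface, if the arm or the gripper's body presses on something with over 40 N, if the wrist force passes 120 N, or if a joint passes its speed limit or range.

ROBOT

A 6-joint arm with a two-finger parallel gripper is mounted at the origin on the work surface. World frame = base frame: x ahead of the robot, y to its left, z up, the work surface at z = 0. Lengths are in m, angles in rad, forces in N, time in s.
With the tool pointing down it reaches from about 0.3 to 0.775 m from the base axis. Payload 14.6 kg.
Tool frame: the origin (TCP) lies at the very end of the fingers, on their centre line; the grasp point (between the pads) lies 19 mm behind it; z points along the fingers, x is the direction in which the jaws open and shut, and the axes are right-handed (so a half turn about z gives the same grasp; the last joint's range is limited). The gripper opens to 85 mm and grips with 20 to 120 N. Pads are 22 mm wide; open, the fingers measure 114 mm over their backs; the gripper's body (76 mm by 85 mm) begins 54 mm behind the grasp point. The pads swing forward as they close: fully open they stand 13 mm farther back than shut.
Start: joints at [-1.22, 0.3, 1.521, -0, 1.321, -0.067], TCP at [0.223, -0.503, 0.231] pointing down, gripper open.
Joint ranges: [-3.03, 3.03], [-0.79, 2.21], [0.23, 2.52], [-1.04, 4.18], [0, 3.07], [-2.55, 2.55]. Speed limits (rad/s): [2.22, 2.22, 2.57, 3.14, 3.14, 3.14].

INTERFACE

Orientations are given as a unit quaternion [x, y, z, w].
In Python, from bench import ctrl, optics gives the robot as it stands.
- The arm moves only by the shell command python3 -m jog 'ROWS' [OPENING]. ROWS is a JSON object of lists of equal length, an entry for each row: "slide": the shift along the tool's x, y, z in units of 40 mm (1.0 is 40 mm), a list of three; "spin": the turn about the tool's z in units of 6 degrees (1.0 is 6 degrees). In form: {"slide": [[x, y, z], ...], "spin": [spin, ...]}. A call has 1 to 8 rows; each row is the pose to reach, as a shift and turn from the pose commanded when the call began, along the tool's axes at that moment; what a row does not reach only later rows make up. A row lasts 1/12 s, in which the tool goes at most 41.7 mm and 7.16 degrees, less where a joint would pass 70% of its speed; a pose out of reach is approached as far as the arm can. A call with a gripper value outside its range is refused whole. OPENING is the opening, from 0 (shut) to 1 (fully open), set as the call begins (- or left out, the last holds). The fingers move at their own pace and stop on an object; the grip force is fixed at half the most. Time passes only in rows, so rows that repeat a pose let the fingers close. It gives the time, the measured TCP pose, the force and the opening at its end, in the units of the state.
- ctrl.read_state(): the state, without advancing time (a new reading comes with each control period).
- optics.camera(name): name is "side" or "top" or "wrist"; returns a dict with "img" (480x640x3 uint8, red, green, blue), "camera_matrix" (3x3 intrinsics, pixels), "extrinsics" (4x4, takes a point from camera to world coordinates); the wrist camera has in their place "hand_eye" (4x4, takes a point from camera to tool coordinates, whose origin is the TCP and whose axes are the tool frame's). Camera axes: x right, y up, looking along -z (the intrinsics and any distortion apply to the point x, -y, -z); pixel columns grow to the right and rows downward; lengths in m; the calibration is good to about 2 mm. A picture is of the moment at which its call begins: read the wrist's pose just before it. There is no depth.
- ctrl.job_done(): hands the job in, once; it reports no verdict.
The state is a dict: "clock": time; "joint_positions": joint angles; "qd": joint speeds; "tau": joint torques, N m; "eef_pos": TCP position; "tool_rot": TCP orientation; "wrist_force": force on the tool from outside, world axes, zero at the start; "moment": the same for the moment, N m; "width": opening from 0.0 (shut) to 1.0 (fully open).
Only numpy, scipy, OpenCV 4.12 (cv2) and the standard library are available. Lean on these libraries where they do the work, as an engineer would, in place of code of your own. Each camera call takes 0.05 s, during which the arm holds its last target.

## Working session

There is one attempt and no reset: what is moved stays moved. The work goes in short steps, Python scripts to look and compute and a shell command to move; the robot and the scene stay as the last step left them, time stands still between calls to the robot, and variables do not carry over. Pictures are saved under pics/ and viewed, and the job is handed in when it is done.

```bash
ls; mkdir -p pics; python3 - <<'E'
from bench import ctrl, optics
import cv2, numpy as np, json
s=ctrl.read_state(); print(s)
for n in ["side","top","wrist"]:
    c=optics.camera(n); cv2.imwrite(f"pics/{n}0.png",c["img"][:,:,::-1])
    print(n,c["camera_matrix"],c.get("extrinsics",c.get("hand_eye")),[k for k in c])
E
```

```text
pics
{'clock': 0.0, 'joint_positions': array([-1.21958196e+00,  3.00524725e-01,  1.52162707e+00, -6.20390146e-06,
        1.32071939e+00, -6.65847500e-02]), 'qd': array([ 4.55029152e-04, -8.20746635e-04,  4.37795087e-04, -1.06579107e-03,
        1.97644246e-05, -1.14340443e-03]), 'tau': array([-3.65837359e-04, -5.43502843e+01, -3.61789691e+01, -1.37969564e-04,
        4.03359183e-03,  1.74896309e-05]), 'eef_pos': array([ 0.22307787, -0.50244899,  0.23067245]), 'tool_rot': array([ 8.38376616e-01, -5.45091040e-01, -5.13376589e-04, -3.80942411e-04]), 'wrist_force': array([ 0.47816724,  0.06096837, -0.68194819]), 'moment': array([ 0.03843418,  0.03052214, -0.03255917]), 'width': 1.0018609413396589}
side [[560.64390095   0.         318.01517638]
 [  0.         560.64390095 235.14203379]
 [  0.           0.           1.        ]] [[-0.97320169  0.10304716 -0.20557177  0.347166  ]
 [-0.22967489 -0.47955428  0.84692216  0.90231181]
 [-0.0113099   0.87144075  0.49037038  0.63597725]
 [ 0.          0.          0.          1.        ]] ['img', 'camera_matrix', 'extrinsics']
top [[453.02797868   0.         322.56597262]
 [  0.         453.02797868 241.63107376]
 [  0.           0.           1.        ]] [[-0.0227045   0.99646495 -0.08088335  0.49204604]
 [-0.99883166 -0.02606167 -0.04069531 -0.01307774]
 [-0.0426594   0.07986488  0.99589245  0.97073752]
 [ 0.          0.          0.          1.        ]] ['img', 'camera_matrix', 'extrinsics']
wrist [[413.77812372   0.         324.94567088]
 [  0.         413.77812372 236.41258129]
 [  0.           0.           1.        ]] [[ 9.99999963e-01 -1.27225581e-05 -2.70777680e-04  5.36040688e-04]
 [-8.43831800e-05 -9.63877857e-01 -2.66344645e-01 -6.68306269e-02]
 [-2.57608024e-04  2.66344658e-01 -9.63877823e-01 -1.42418659e-01]
 [ 0.00000000e+00  0.00000000e+00  0.00000000e+00  1.00000000e+00]] ['img', 'camera_matrix', 'hand_eye']
```

View pics/top0.png

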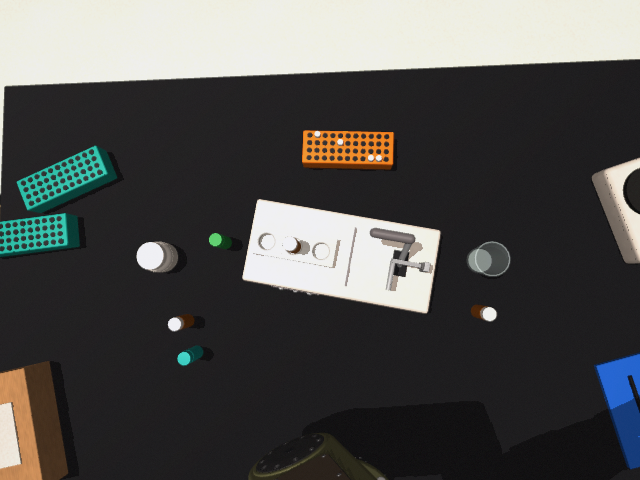

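View pics/side0.png

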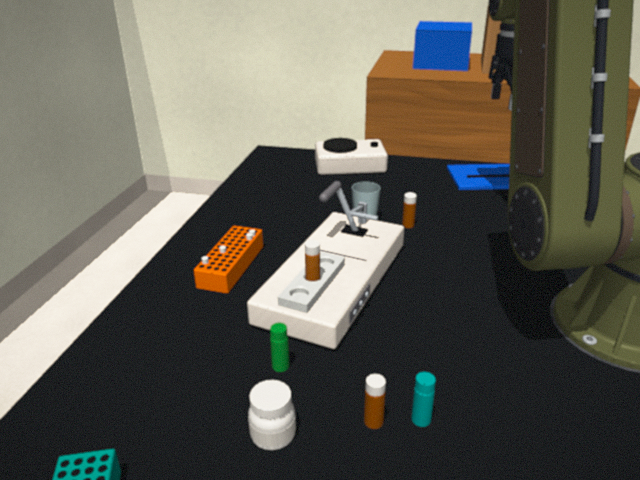

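View pics/wrist0.png

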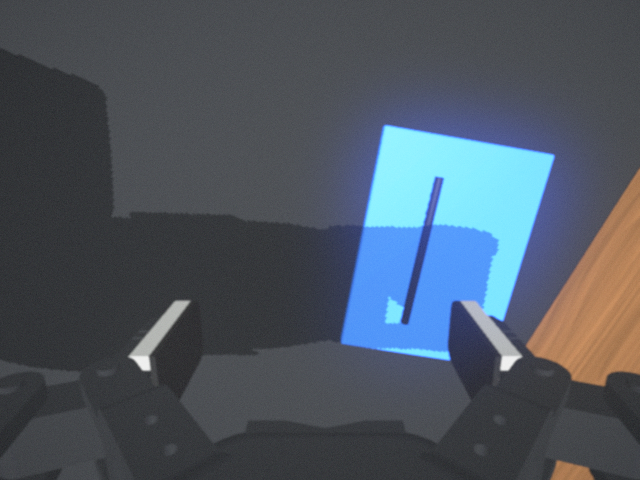

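The top view shows the shaker at about (340,255), the amber vials with caps at (176,324) and (488,314), and the catch rod end at (427,267). Next I'll enlarge these areas.

```bash
python3 - <<'E'
import cv2
t=cv2.imread("pics/top0.png"); s=cv2.imread("pics/side0.png")
def crop(im,x,y,w,h,k,n): cv2.imwrite(n,cv2.resize(im[y:y+h,x:x+w],None,fx=k,fy=k,interpolation=cv2.INTER_CUBIC))
crop(t,240,190,205,130,3.9,"pics/t1.png")  # shaker
a=cv2.resize(t[300:380,150:230],None,fx=5,fy=5,interpolation=cv2.INTER_CUBIC)
b=cv2.resize(t[280:360,450:530],None,fx=5,fy=5,interpolation=cv2.INTER_CUBIC)
cv2.imwrite("pics/t2.png",cv2.hconcat([a,b]))
crop(s,245,170,165,180,3.3,"pics/s1.png")
a=cv2.resize(s[360:440,340:420],None,fx=5,fy=5,interpolation=cv2.INTER_CUBIC)
b=cv2.resize(s[170:250,370:450],None,fx=5,fy=5,interpolation=cv2.INTER_CUBIC)
cv2.imwrite("pics/s2.png",cv2.hconcat([a,b]))
E
```

```text
(no output)
```

View pics/t1.png

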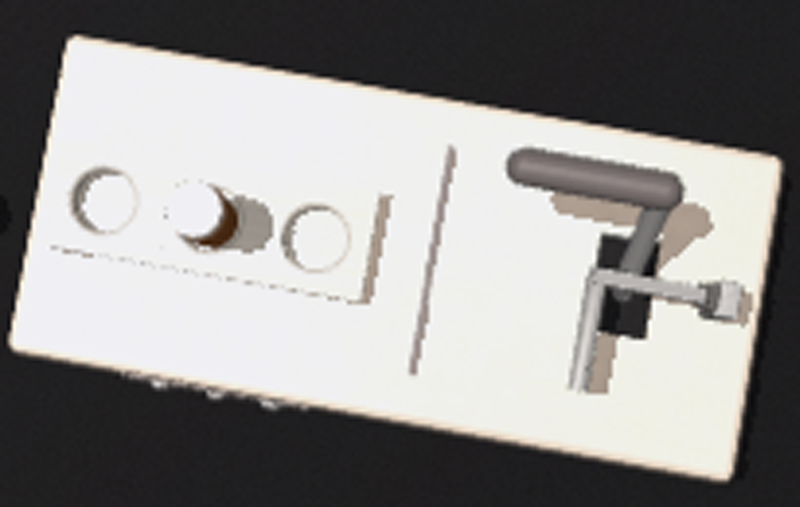

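View pics/t2.png

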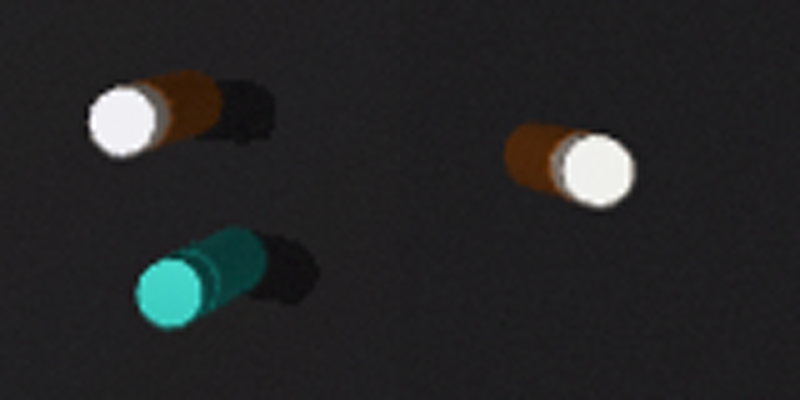

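View pics/s1.png

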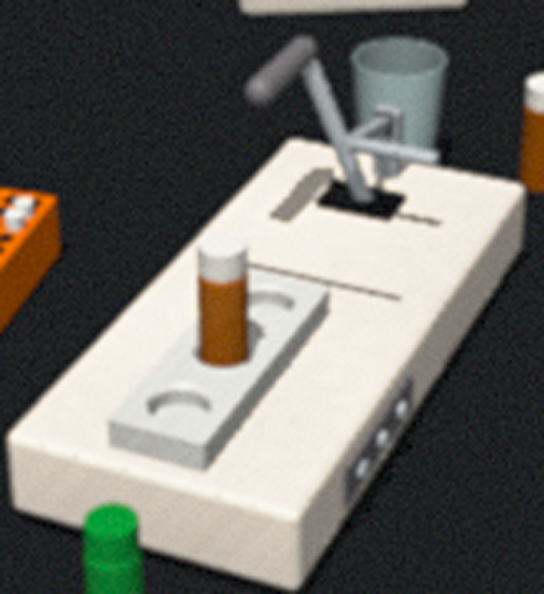

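View pics/s2.png

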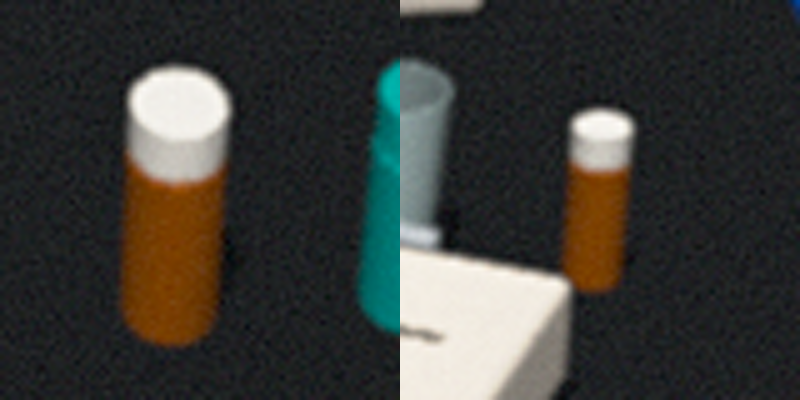

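```bash
cat > h.py <<'E'
import numpy as np
from bench import ctrl, optics
K={'side':(560.64390095,318.01517638,235.14203379),'top':(453.02797868,322.56597262,241.63107376)}
E={'side':np.array([[-0.97320169,0.10304716,-0.20557177,0.347166],[-0.22967489,-0.47955428,0.84692216,0.90231181],[-0.0113099,0.87144075,0.49037038,0.63597725]]),
'top':np.array([[-0.0227045,0.99646495,-0.08088335,0.49204604],[-0.99883166,-0.02606167,-0.04069531,-0.01307774],[-0.0426594,0.07986488,0.99589245,0.97073752]])}
def ray(c,p):
    f,cx,cy=K[c]; d=np.array([(p[0]-cx)/f,-(p[1]-cy)/f,-1]); R=E[c]
    d=R[:,:3]@d; return R[:,3],d/np.linalg.norm(d)
def atz(c,p,z):
    o,d=ray(c,p); return o+d*(z-o[2])/d[2]
def tri(pt,ps):
    o1,d1=ray('top',pt);o2,d2=ray('side',ps)
    s=np.linalg.lstsq(np.c_[d1,-d2],o2-o1,rcond=None)[0]
    a,b=o1+s[0]*d1,o2+s[1]*d2; return (a+b)/2,np.linalg.norm(a-b)
def proj(c,P):
    f,cx,cy=K[c]; q=E[c][:,:3].T@(np.asarray(P)-E[c][:,3]); return cx+f*q[0]/-q[2], cy-f*q[1]/-q[2]
def un(p,x0,y0,k): return ((p[0]+.5)/k-.5+x0,(p[1]+.5)/k-.5+y0)
T=lambda p:un(p,240,190,3.9)
S=lambda p:un(p,245,170,3.3)
E
python3 - <<'E'
from h import *
np.set_printoptions(precision=4,suppress=True)
C=[atz('top',T(p),.06) for p in [(70,35),(784,156),(730,483),(10,351)]]
for c in C: print(c)
print("len",[np.linalg.norm(C[i]-C[(i+1)%4]) for i in range(4)],"ctr",sum(C)/4)
d=(C[0]+C[3]-C[1]-C[2])[:2]; print("yaw",np.arctan2(-d[0],d[1]))
d=(C[0]+C[1]-C[2]-C[3])[:2]; print("yaw",np.arctan2(d[1],d[0]))
for n,a,b in [("nl",(106,202),(180,404)),("nr",(317,239),(272,302)),("capm",(196,211),(223,248)),("rodend",(577,388),(436,157)),("bar+y",(520,165),(262,90)),("bar-y",(670,189),(303,45))]:
    print(n,*tri(T(a),S(b)))
for n,a,b in [("va",un((123,121),150,300,5),un((180,103),340,360,5)),("vb",un((198,171),450,280,5),un((202,127),370,170,5))]:
    print(n,*tri(a,b),atz('top',a,.08),atz('side',b,.08))
E
```

```text
[0.6578 0.1552 0.06  ]
[ 0.5839 -0.2128  0.06  ]
[ 0.4184 -0.1785  0.06  ]
[0.4933 0.1884 0.06  ]
len [np.float64(0.3753590309911119), np.float64(0.1690355806968111), np.float64(0.37445779507234306), np.float64(0.16786169811304416)] ctr [ 0.5383 -0.0119  0.06  ]
yaw -0.199762961514636
yaw -0.2014204298958203
nl [0.5682 0.135  0.0745] 9.069175206044025e-05
nr [0.5446 0.0269 0.0747] 0.0037000954297456497
capm [0.5572 0.0813 0.14  ] 0.00011388739200080613
rodend [ 0.4685 -0.098   0.1125] 0.0014817353521182474
bar+y [ 0.5716 -0.0709  0.1603] 0.0027258694113112616
bar-y [ 0.5596 -0.1385  0.161 ] 0.000832070117467469
va [0.4089 0.3209 0.0774] 0.0005281388594008109 [0.4094 0.32   0.08  ] [0.4084 0.3235 0.08  ]
vb [ 0.4167 -0.2948  0.076 ] 0.00017152509010141798 [ 0.4171 -0.2936  0.08  ] [ 0.4161 -0.2863  0.08  ]
```

```bash
cat >> h.py <<'E'
from scipy.spatial.transform import Rotation as Ro
def go(*targets,ang=-0.2):
    s=ctrl.read_state(); p=s['eef_pos']; R=Ro.from_quat(s['tool_rot']).as_matrix()
    a=np.arctan2(R[1,0],R[0,0]); 
    print('t %.2f'%s['clock'],'tcp',p.round(4),'ang %.3f'%a,'F',s['wrist_force'].round(1),'w %.3f'%s['width'],'tilt',R[:,2].round(3))
    for t in targets:
        print('slide',((R.T@(np.array(t)-p))/0.04).round(3),'spin %.2f'%(-np.degrees(ang-a)/6), 'mm',((np.array(t)-p)*1000).round(1))
E
python3 -c "
from h import *
go((.417,-.294,.2))"
```

```text
t 0.15 tcp [ 0.2231 -0.5025  0.2309] ang -1.153 F [ 0.3 -0.1  0.1] w 1.001 tilt [-0.     0.001 -1.   ]
slide [-2.798 -6.546  0.774] spin -9.10 mm [193.9 208.5 -30.9]
```

```bash
python3 -m jog '{"slide": [[-0.4,-0.9,0.1],[-0.8,-1.8,0.2],[-1.2,-2.7,0.3],[-1.6,-3.6,0.4],[-2.0,-4.5,0.5],[-2.3,-5.3,0.6],[-2.6,-6.0,0.7],[-2.8,-6.55,0.775]], "spin": [-1.15,-2.3,-3.45,-4.6,-5.75,-6.9,-8.0,-9.1]}' 0.55; python3 - <<'E'
from h import *
import cv2
go((.417,-.294,.2))
go((.417,-.294,.2))
c=optics.camera('wrist'); cv2.imwrite('pics/w1.png',c['img'][:,:,::-1])
E
```

```text
clock: 0.82
eef_pos: [0.4184, -0.2919, 0.1999]
tool_rot: [0.995, -0.096, -0.0, -0.0]
wrist_force: [-0.1, -0.5, -0.6]
width: 0.553
t 0.82 tcp [ 0.4184 -0.2919  0.1999] ang -0.193 F [-0.1 -0.5 -0.6] w 0.553 tilt [-0.     0.001 -1.   ]
slide [-0.024  0.058 -0.003] spin 0.07 mm [-1.4 -2.1  0.1]
t 0.82 tcp [ 0.4184 -0.2919  0.1999] ang -0.193 F [-0.1 -0.5 -0.6] w 0.553 tilt [-0.     0.001 -1.   ]
slide [-0.024  0.058 -0.003] spin 0.07 mm [-1.4 -2.1  0.1]
```

View pics/w1.png

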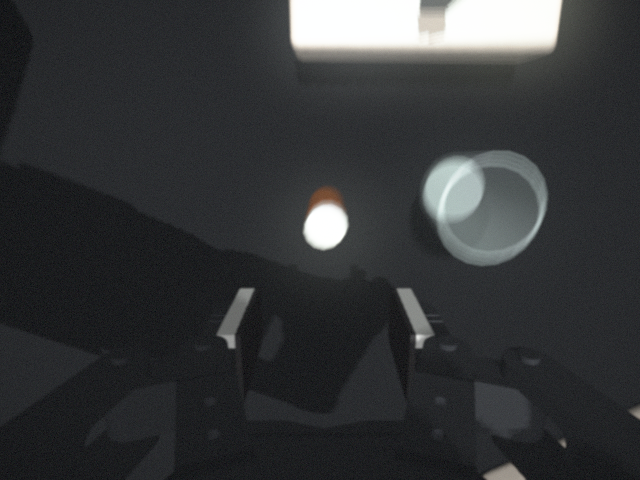

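Wrist view: the vial's cap is at (326,227), centred between the jaws. The beaker is to the right, at (455–490,190).

```bash
cat >> h.py <<'E'
H=np.array([[1,0,-2.7e-4,5.36e-4],[-8.4e-5,-.963877857,-.266344645,-.0668306],[-2.576e-4,.266344658,-.963877823,-.142418659]])
def wz(p,z,s=None):
    s=s or ctrl.read_state(); R=Ro.from_quat(s['tool_rot']).as_matrix()
    d=np.array([(p[0]-324.94567)/413.778,-(p[1]-236.41258)/413.778,-1]); 
    o=R@H[:,3]+s['eef_pos']; d=R@H[:,:3]@d
    return o+d*(z-o[2])/d[2]
E
python3 - <<'E'
from h import *
print(wz((326,227),.08), wz((455,188),0), wz((494,208),.085))
t=wz((326,227),.08); go((t[0],t[1],.036))
E
```

```text
[ 0.42149041 -0.289335    0.08      ] [ 0.52939056 -0.29571628  0.        ] [ 0.5283367  -0.29521416  0.085     ]
t 0.87 tcp [ 0.4201 -0.2901  0.1994] ang -0.183 F [ 1.9  2.  -0.7] w 0.547 tilt [-0.     0.001 -1.   ]
slide [ 0.033 -0.02   4.084] spin 0.16 mm [   1.4    0.8 -163.4]
```

```bash
python3 -m jog '{"slide": [[0,0,0.7],[0,0,1.4],[0,0,1.5],[0,0,1.5],[0,0,1.5]], "spin": [0,0,0,0,0]}'; python3 - <<'E'
from h import *
import cv2
s=ctrl.read_state()
go((.417,-.294,.2))
c=optics.camera('wrist'); cv2.imwrite('pics/w2.png',c['img'][:,:,::-1])
E
```

```text
clock: 1.28
eef_pos: [0.4174, -0.2944, 0.1413]
tool_rot: [0.995, -0.1, 0.0, 0.0]
wrist_force: [0.3, 0.2, 0.2]
width: 0.548
t 1.28 tcp [ 0.4174 -0.2944  0.1413] ang -0.200 F [0.3 0.2 0.2] w 0.548 tilt [ 0.001 -0.    -1.   ]
slide [-0.012 -0.007 -1.466] spin -0.00 mm [-0.4  0.4 58.7]
```

View pics/w2.png

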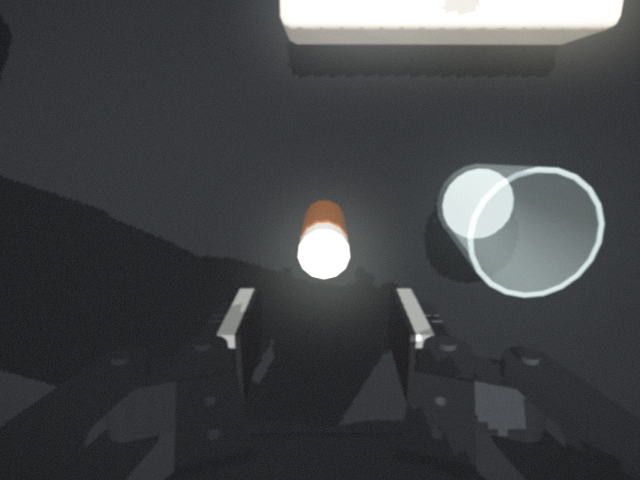

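The vial's cap is at (324,253), with the jaws centred on it.

```bash
python3 - <<'E'
from h import *
t=wz((324,253),.08); print(t); go((t[0],t[1],.036))
E
```

```text
[ 0.41810205 -0.29325263  0.08      ]
t 1.33 tcp [ 0.4176 -0.2946  0.1418] ang -0.200 F [0.3 0.  0.5] w 0.551 tilt [ 0.001 -0.001 -1.   ]
slide [ 1.000e-03 -3.800e-02  2.646e+00] spin -0.00 mm [   0.5    1.3 -105.8]
```

```bash
python3 -m jog '{"slide": [[0,-0.04,0.7],[0,-0.04,1.4],[0,-0.04,2.1],[0,-0.04,2.64],[0,-0.04,2.64],[0,-0.04,2.64]], "spin": [0,0,0,0,0,0]}'; python3 -m jog '{"slide": [[0,0,0],[0,0,0],[0,0,0],[0,0,0],[0,0,0]], "spin": [0,0,0,0,0]}' 0.15
```

```text
clock: 1.83
eef_pos: [0.4178, -0.2928, 0.0357]
tool_rot: [0.995, -0.1, 0.0, 0.0]
wrist_force: [0.6, 0.2, 1.0]
width: 0.548
clock: 2.25
eef_pos: [0.4184, -0.2932, 0.0368]
tool_rot: [0.995, -0.1, 0.001, 0.001]
wrist_force: [-0.0, 0.1, 7.6]
width: 0.313
```

```bash
python3 -m jog '{"slide": [[0,0,-0.5],[0,0,-1.4],[0,0,-2.4],[0,0,-3.4],[0,0,-4.3],[0,0,-5.1],[0,0,-5.1],[0,0,-5.1]], "spin": [0,0,0,0,0,0,0,0]}'; python3 - <<'E'
from h import *
go((.545,.027,.20))
E
```

```text
clock: 2.92
eef_pos: [0.4179, -0.2927, 0.2411]
tool_rot: [0.995, -0.1, 0.002, 0.001]
wrist_force: [0.2, 0.6, -0.8]
width: 0.313
t 2.92 tcp [ 0.4179 -0.2927  0.2411] ang -0.200 F [ 0.2  0.6 -0.8] w 0.313 tilt [ 0.004 -0.003 -1.   ]
slide [ 1.523 -8.467  1.015] spin -0.00 mm [127.1 319.7 -41.1]
```

```bash
python3 -m jog '{"slide": [[0.1,-0.5,0],[0.3,-1.5,0],[0.5,-2.5,0],[0.7,-3.5,0],[0.9,-4.5,0],[1.08,-5.5,0],[1.26,-6.5,0],[1.44,-7.5,0.0]], "spin": [0,0,0,0,0,0,0,0]}'; python3 -m jog '{"slide": [[0.06,-0.6,0.2],[0.08,-0.97,0.6],[0.08,-0.97,1.0],[0.08,-0.97,1.0],[0.08,-0.97,1.0],[0.08,-0.97,1.0]], "spin": [0,0,0,0,0,0]}'; python3 - <<'E'
from h import *
import cv2
go((.545,.027,.20))
for n in ['wrist','top','side']:
    c=optics.camera(n); cv2.imwrite(f'pics/{n}3.png',c['img'][:,:,::-1])
t=cv2.imread('pics/top3.png'); s=cv2.imread('pics/side3.png')
cv2.imwrite('pics/t3.png',cv2.resize(t[200:290,245:365],None,fx=5,fy=5,interpolation=cv2.INTER_CUBIC))
cv2.imwrite('pics/s3.png',cv2.resize(s[170:330,265:385],None,fx=3.6,fy=3.6,interpolation=cv2.INTER_CUBIC))
E
```

```text
clock: 3.58
eef_pos: [0.5334, -0.0078, 0.2377]
tool_rot: [0.995, -0.1, -0.001, 0.0]
wrist_force: [0.5, 0.1, -0.1]
width: 0.313
clock: 4.08
eef_pos: [0.5444, 0.0271, 0.1992]
tool_rot: [0.995, -0.1, 0.0, 0.0]
wrist_force: [-0.5, 0.2, -0.1]
width: 0.314
t 4.08 tcp [0.5444 0.0271 0.1992] ang -0.201 F [-0.5  0.2 -0.1] w 0.314 tilt [ 0. -0. -1.]
slide [ 0.014 -0.001 -0.02 ] spin -0.01 mm [ 0.6 -0.1  0.8]
```

View pics/wrist3.png

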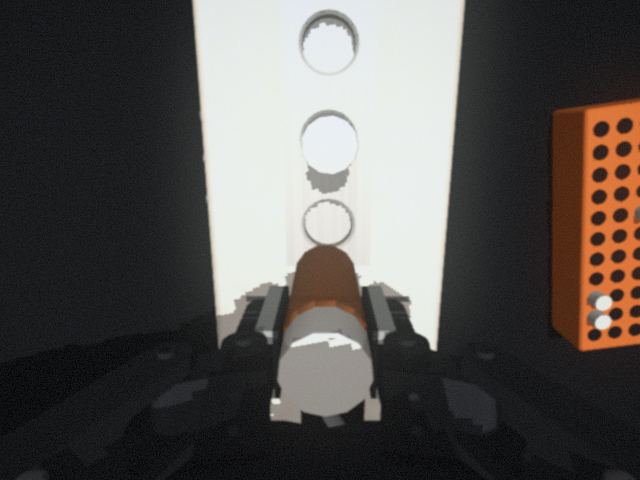

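View pics/s3.png

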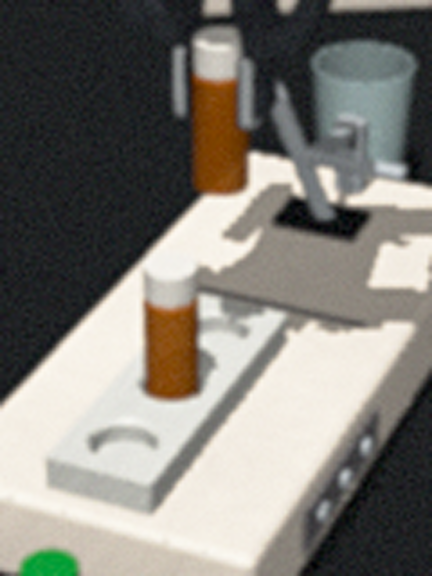

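View pics/top3.png

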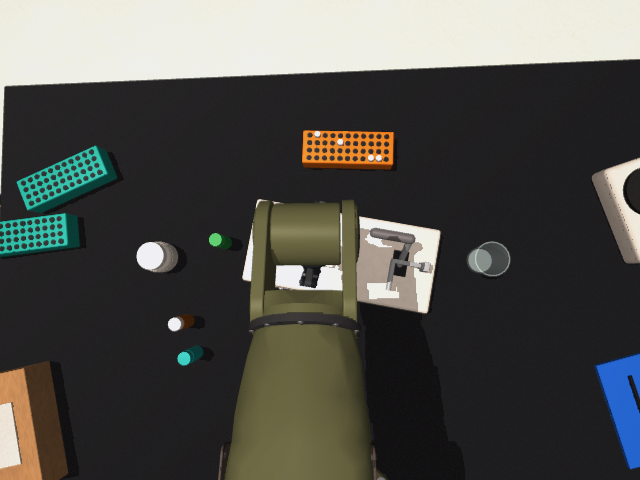

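Wrist view: the empty right nest is at (328,222), the left nest at (329,43) and the middle vial's cap at (329,141). The held vial hangs straight.

```bash
python3 - <<'E'
from h import *
s=ctrl.read_state()
for p,z in [((328,222),.0745),((329,141),.142),((329,43),.0745)]: print(wz(p,z).round(4))
go((.545,.027,.20))
E
```

```text
[0.548  0.0293 0.0745]
[0.5588 0.0836 0.142 ]
[0.5701 0.1363 0.0745]
t 4.23 tcp [0.5446 0.027  0.1996] ang -0.201 F [0.7 0.8 0.4] w 0.315 tilt [ 0.001 -0.    -1.   ]
slide [ 0.009 -0.002 -0.01 ] spin -0.01 mm [ 0.4 -0.   0.4]
```

```bash
python3 -m jog '{"slide": [[0.05,-0.04,0.6],[0.05,-0.04,1.3],[0.05,-0.04,1.9],[0.05,-0.04,2.07],[0.05,-0.04,2.07],[0.05,-0.04,2.07]], "spin": [0,0,0,0,0,0]}'; python3 - <<'E'
from h import *
import cv2
go((.5465,.0285,.0995))
for n in ['wrist','side']:
    c=optics.camera(n); cv2.imwrite(f'pics/{n}4.png',c['img'][:,:,::-1])
t=cv2.imread('pics/wrist4.png'); s=cv2.imread('pics/side4.png')
a=cv2.resize(t[170:470,200:460],None,fx=1.5,fy=1.5); b=cv2.resize(s[220:310,290:370],None,fx=5,fy=5,interpolation=cv2.INTER_CUBIC)
cv2.imwrite('pics/m4.png',cv2.hconcat([a,b]))
E
```

```text
clock: 4.73
eef_pos: [0.5473, 0.0285, 0.1172]
tool_rot: [0.995, -0.1, 0.001, -0.0]
wrist_force: [0.4, -0.2, 0.7]
width: 0.309
t 4.73 tcp [0.5473 0.0285 0.1172] ang -0.200 F [ 0.4 -0.2  0.7] w 0.309 tilt [ 0.001  0.    -1.   ]
slide [-0.019  0.004  0.442] spin -0.00 mm [ -0.8  -0.  -17.7]
```

View pics/m4.png

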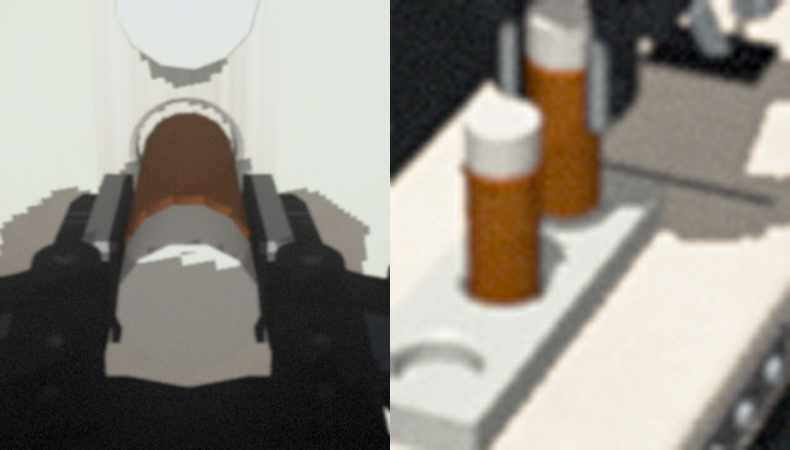

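The vial's lower end is centred on the hole (crop x about 189 against 188). Lowering it slowly.

```bash
python3 -m jog '{"slide": [[0,0,0.1],[0,0,0.2],[0,0,0.28],[0,0,0.28]], "spin": [0,0,0,0]}'; python3 -m jog '{"slide": [[0,0,0.06],[0,0,0.12],[0,0,0.16],[0,0,0.16]], "spin": [0,0,0,0]}'
```

```text
clock: 5.17
eef_pos: [0.5464, 0.0287, 0.104]
tool_rot: [0.995, -0.1, -0.0, 0.0]
wrist_force: [-0.6, -0.4, 0.3]
width: 0.311
clock: 5.5
eef_pos: [0.5473, 0.0288, 0.1026]
tool_rot: [0.995, -0.1, 0.001, -0.0]
wrist_force: [-22.4, -0.7, 47.9]
width: 0.315
```

```bash
python3 -m jog '{"slide": [[0,0,-0.08],[0,0,-0.08],[0,0,-0.08]], "spin": [0,0,0]}'; python3 - <<'E'
from h import *
import cv2
go((.5465,.0285,.0995))
for n in ['wrist','side']:
    c=optics.camera(n); cv2.imwrite(f'pics/{n}5.png',c['img'][:,:,::-1])
t=cv2.imread('pics/wrist5.png'); s=cv2.imread('pics/side5.png')
a=cv2.resize(t[170:470,200:460],None,fx=1.5,fy=1.5); b=cv2.resize(s[220:310,290:370],None,fx=5,fy=5,interpolation=cv2.INTER_CUBIC)
cv2.imwrite('pics/m5.png',cv2.hconcat([a,b]))
E
```

```text
clock: 5.75
eef_pos: [0.5473, 0.0287, 0.1027]
tool_rot: [0.995, -0.1, 0.001, -0.0]
wrist_force: [-4.3, -0.2, 14.9]
width: 0.31
t 5.75 tcp [0.5473 0.0287 0.1027] ang -0.200 F [-4.3 -0.2 14.9] w 0.310 tilt [ 0.002  0.    -1.   ]
slide [-0.018  0.01   0.081] spin 0.00 mm [-0.8 -0.2 -3.2]
```

View pics/m5.png

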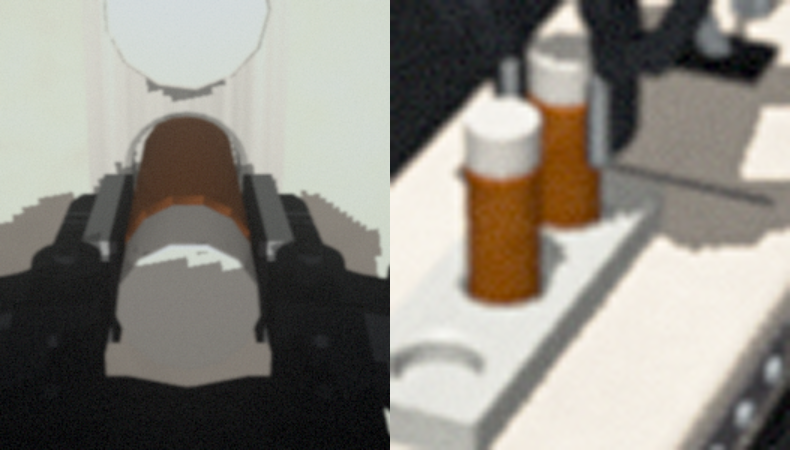

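```bash
python3 - <<'E'
from h import *
for z in (.1385,.1425,.1465): print(z,proj('side',(.547,.0287,z)),proj('side',(.558,.083,z)), proj('side',(.5573,.0815,z)))
import cv2
s=cv2.imread('pics/side5.png');cv2.imwrite('pics/m5b.png',cv2.resize(s[215:275,290:350],None,fx=9,fy=9,interpolation=cv2.INTER_CUBIC))
E
```

```text
0.1385 (np.float64(324.46688523488234), np.float64(231.85190641237165)) (np.float64(311.511412831635), np.float64(245.93662641583768)) (np.float64(312.1043103551435), np.float64(245.55486507778892))
0.1425 (np.float64(324.4544619275155), np.float64(229.935166576863)) (np.float64(311.4724836221731), np.float64(243.9625087872324)) (np.float64(312.0666121480221), np.float64(243.5822520090003))
0.1465 (np.float64(324.4419908857545), np.float64(228.0110620024695)) (np.float64(311.43339814124687), np.float64(241.98046656275585)) (np.float64(312.0287627852203), np.float64(241.60172950118846))
```

View pics/m5b.png

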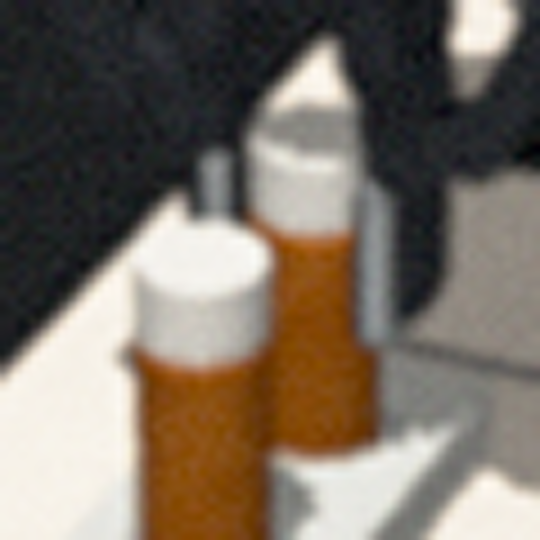

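```bash
python3 -m jog '{"slide": [[-0.04,0,0],[-0.04,0,0],[-0.04,0,0]], "spin": [0,0,0]}'; python3 -m jog '{"slide": [[0,0,0],[0,0,0],[0,0,0],[0,0,0]], "spin": [0,0,0,0]}' 0.5;  python3 - <<'E'
from h import *
import cv2
go((.5465,.0285,.0995))
for n in ['wrist','side']:
    c=optics.camera(n); cv2.imwrite(f'pics/{n}6.png',c['img'][:,:,::-1])
t=cv2.imread('pics/wrist6.png'); s=cv2.imread('pics/side6.png')
a=cv2.resize(t[170:470,200:460],None,fx=1.5,fy=1.5); b=cv2.resize(s[220:310,290:370],None,fx=5,fy=5,interpolation=cv2.INTER_CUBIC)
cv2.imwrite('pics/m6.png',cv2.hconcat([a,b]))
E
```

```text
clock: 6.1
eef_pos: [0.5464, 0.0289, 0.1028]
tool_rot: [0.995, -0.1, 0.002, -0.0]
wrist_force: [2.5, -0.2, 10.7]
width: 0.312
clock: 6.43
eef_pos: [0.5449, 0.029, 0.1011]
tool_rot: [0.995, -0.1, -0.0, 0.0]
wrist_force: [-0.5, -0.5, -0.6]
width: 0.5
t 6.43 tcp [0.5449 0.029  0.1011] ang -0.200 F [-0.5 -0.5 -0.6] w 0.500 tilt [-0.001  0.    -1.   ]
slide [0.042 0.005 0.04 ] spin -0.00 mm [ 1.6 -0.5 -1.6]
```

View pics/m6.png

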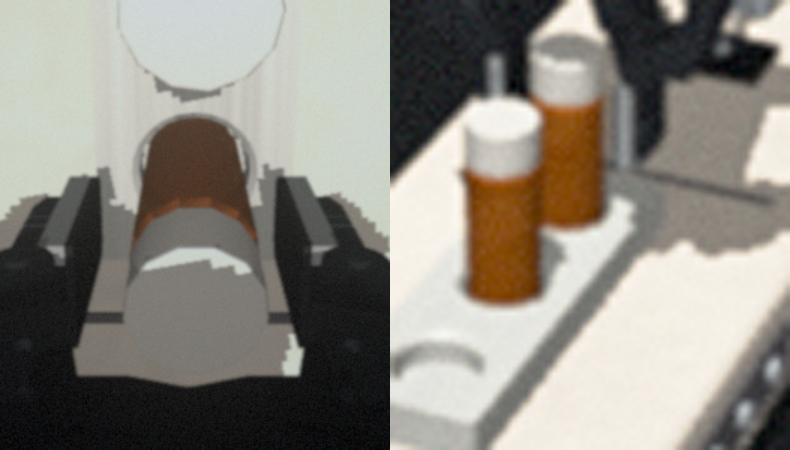

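The vial dropped in and stands free and upright. Next is vial a.

```bash
python3 -m jog '{"slide": [[0,0,-0.5],[0,0,-1.4],[0,0,-2.2],[0,0,-2.7],[0,0,-2.7]], "spin": [0,0,0,0,0]}' 0.55; python3 - <<'E'
from h import *
go((.409,.320,.15))
E
```

```text
clock: 6.95
eef_pos: [0.5466, 0.029, 0.2141]
tool_rot: [0.995, -0.1, 0.003, -0.0]
wrist_force: [-0.4, -0.4, 0.1]
width: 0.55
t 6.95 tcp [0.5466 0.029  0.2141] ang -0.200 F [-0.4 -0.4  0.1] w 0.550 tilt [ 0.007 -0.    -1.   ]
slide [-4.827 -6.445  1.578] spin -0.00 mm [-137.6  291.   -64.1]
```

```bash
python3 -m jog '{"slide": [[-0.3,-0.4,0],[-0.8,-1.1,0],[-1.4,-1.9,0],[-2.0,-2.7,0],[-2.6,-3.5,0],[-3.2,-4.3,0],[-3.8,-5.1,0.3],[-4.4,-5.9,0.8]], "spin": [0,0,0,0,0,0,0,0]}'; python3 -m jog '{"slide": [[-0.42,-0.55,0.5],[-0.42,-0.55,0.78],[-0.42,-0.55,0.78],[-0.42,-0.55,0.78],[-0.42,-0.55,0.78]], "spin": [0,0,0,0,0]}'; python3 - <<'E'
from h import *
import cv2
go((.409,.320,.15))
for n in ['wrist','side','top']:
    c=optics.camera(n); cv2.imwrite(f'pics/{n}7.png',c['img'][:,:,::-1])
s=cv2.imread('pics/side7.png')
cv2.imwrite('pics/s7.png',cv2.resize(s[170:330,245:405],None,fx=3.6,fy=3.6,interpolation=cv2.INTER_CUBIC))
E
```

```text
clock: 7.62
eef_pos: [0.4199, 0.2948, 0.1795]
tool_rot: [0.995, -0.1, 0.001, -0.001]
wrist_force: [1.8, 0.4, -0.2]
width: 0.549
clock: 8.03
eef_pos: [0.4094, 0.317, 0.1484]
tool_rot: [0.995, -0.1, 0.0, -0.0]
wrist_force: [0.6, -0.9, 0.6]
width: 0.546
t 8.03 tcp [0.4094 0.317  0.1484] ang -0.201 F [ 0.6 -0.9  0.6] w 0.546 tilt [ 0.001  0.    -1.   ]
slide [-0.025 -0.07  -0.039] spin -0.01 mm [-0.4  3.   1.6]
```

View pics/wrist7.png

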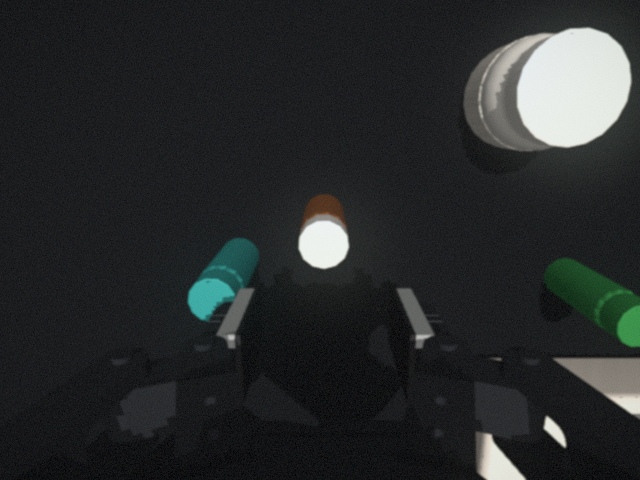

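View pics/s7.png

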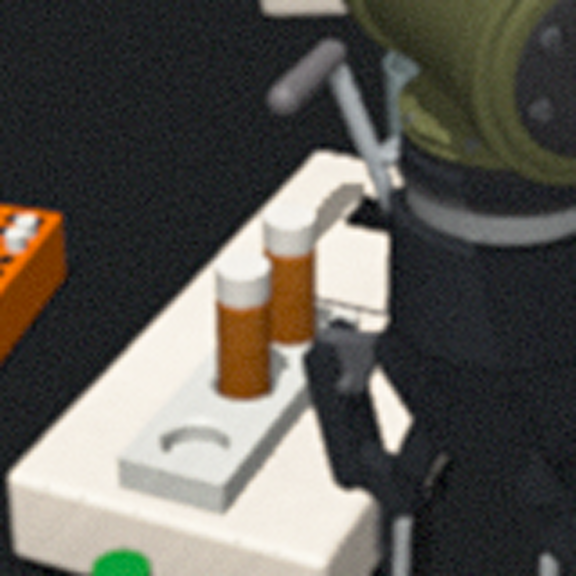

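Vial b stands seated and upright. In the wrist view, vial a's cap is at (324,244). The turquoise look-alike's base is at about (243,250) and its top at (210,298), so I'll check its clearance.

```bash
python3 - <<'E'
from h import *
t=wz((324,244),.08); print(t, wz((210,299),.08)); go((t[0],t[1],.036))
E
```

```text
[0.41046518 0.32138312 0.08      ] [0.34248998 0.30299272 0.08      ]
t 8.18 tcp [0.4094 0.3171 0.1486] ang -0.201 F [ 0.1  0.1 -0. ] w 0.549 tilt [ 0.001  0.001 -1.   ]
slide [ 1.000e-03 -1.070e-01  2.814e+00] spin -0.01 mm [   1.     4.3 -112.6]
```

```bash
python3 -m jog '{"slide": [[0,-0.1,0.4],[0,-0.1,1.0],[0,-0.1,1.6],[0,-0.1,2.2],[0,-0.1,2.7],[0,-0.1,2.82],[0,-0.1,2.82],[0,-0.1,2.82]], "spin": [0,0,0,0,0,0,0,0]}' 0.47; python3 -m jog '{"slide": [[0,0,0],[0,0,0],[0,0,0],[0,0,0],[0,0,0]], "spin": [0,0,0,0,0]}' 0.15;python3 -m jog '{"slide": [[0,0,-0.5],[0,0,-1.4],[0,0,-2.4],[0,0,-3.4],[0,0,-4.2],[0,0,-4.2],[0,0,-4.2]], "spin": [0,0,0,0,0,0,0]}'; python3 - <<'E'
from h import *
go((.569,.1366,.20))
E
```

```text
clock: 8.85
eef_pos: [0.4101, 0.3217, 0.036]
tool_rot: [0.995, -0.1, 0.0, -0.0]
wrist_force: [0.0, 0.3, -0.1]
width: 0.467
clock: 9.27
eef_pos: [0.4102, 0.322, 0.0365]
tool_rot: [0.995, -0.1, 0.001, -0.001]
wrist_force: [-1.5, -1.4, 7.6]
width: 0.311
clock: 9.85
eef_pos: [0.4099, 0.3219, 0.2052]
tool_rot: [0.995, -0.1, 0.002, -0.001]
wrist_force: [-0.2, -0.5, -0.9]
width: 0.314
t 9.85 tcp [0.4099 0.3219 0.2052] ang -0.200 F [-0.2 -0.5 -0.9] w 0.314 tilt [ 0.004  0.003 -1.   ]
slide [4.818 3.75  0.133] spin -0.00 mm [ 159.1 -185.3   -5.2]
```

```bash
python3 -m jog '{"slide": [[0.3,0.2,0],[0.9,0.7,0],[1.6,1.2,0],[2.3,1.8,0],[3.0,2.3,0],[3.7,2.9,0],[4.3,3.4,0],[4.82,3.75,0.1]], "spin": [0,0,0,0,0,0,0,0]}'; python3 -m jog '{"slide": [[0,0,0.4],[0,0,1.0],[0,0,1.4],[0,0,1.4],[0,0,1.4]], "spin": [0,0,0,0,0]}'; python3 - <<'E'
from h import *
import cv2
go((.569,.1366,.10))
for n in ['wrist','side']:
    c=optics.camera(n); cv2.imwrite(f'pics/{n}8.png',c['img'][:,:,::-1])
go((.569,.1366,.10))
t=cv2.imread('pics/wrist8.png'); s=cv2.imread('pics/side8.png')
a=cv2.resize(t[120:420,200:460],None,fx=1.5,fy=1.5); b=cv2.resize(s[210:320,270:350],None,fx=4.091,fy=4.091,interpolation=cv2.INTER_CUBIC)
cv2.imwrite('pics/m8.png',cv2.hconcat([a,b]))
E
```

```text
clock: 10.52
eef_pos: [0.5694, 0.1339, 0.1982]
tool_rot: [0.995, -0.1, -0.0, 0.0]
wrist_force: [-0.7, 0.2, -0.3]
width: 0.312
clock: 10.93
eef_pos: [0.568, 0.1361, 0.1419]
tool_rot: [0.995, -0.1, -0.001, 0.0]
wrist_force: [0.4, 0.2, 0.5]
width: 0.311
t 10.93 tcp [0.568  0.1361 0.1419] ang -0.200 F [0.4 0.2 0.5] w 0.311 tilt [-0.003 -0.    -1.   ]
slide [ 0.025 -0.018  1.047] spin -0.00 mm [  1.    0.5 -41.9]
t 11.03 tcp [0.5689 0.1364 0.1438] ang -0.200 F [-0.  -0.  -0.9] w 0.311 tilt [ 0.001  0.    -1.   ]
slide [ 1.000e-03 -5.000e-03  1.095e+00] spin 0.00 mm [  0.1   0.2 -43.8]
```

View pics/m8.png

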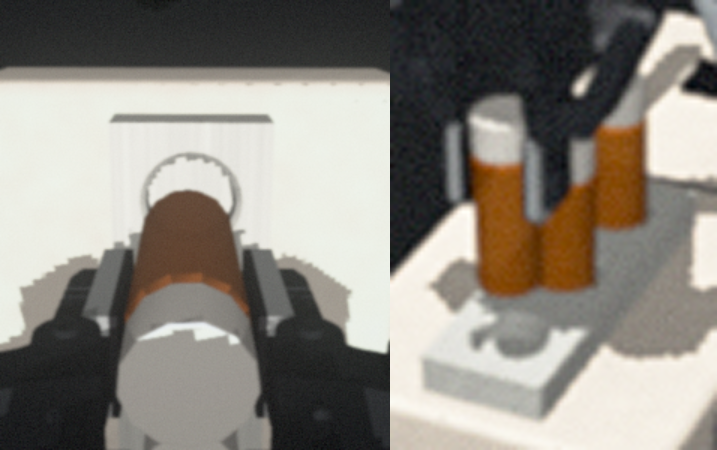

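```bash
python3 - <<'E'
from h import *
s=ctrl.read_state(); s['eef_pos']=np.array([.5683,.1362,.1425])
e=wz((328,221.3),.0745,s); print(e-np.array([.0032,.0157,0]), wz((327,225.5),.0745,s))
for x in (296.7,359.3): print(wz((x,245),.0745,s))
E
```

```text
[0.57066808 0.13661577 0.0745    ] [0.5729108  0.15020453 0.0745    ]
[0.55505406 0.14295266 0.0745    ]
[0.58760974 0.1363498  0.0745    ]
```

```bash
python3 -m jog '{"slide": [[0.01,0,0.3],[0.01,0,0.65],[0.01,0,0.8],[0.01,0,0.9],[0.01,0,0.98],[0.01,0,0.98],[0.01,0,0.98]], "spin": [0,0,0,0,0,0,0]}'
```

```text
clock: 11.62
eef_pos: [0.5692, 0.1362, 0.104]
tool_rot: [0.995, -0.1, 0.0, -0.0]
wrist_force: [0.5, 0.7, -1.0]
width: 0.316
```

```bash
python3 -m jog '{"slide": [[0,0,0.03],[0,0,0.03]], "spin": [0,0]}'; python3 -m jog '{"slide": [[0,0,0],[0,0,0],[0,0,0],[0,0,0]], "spin": [0,0,0,0]}' 0.5;  python3 - <<'E'
from h import *
import cv2
go((.5465,.0285,.0995))
for n in ['wrist','side']:
    c=optics.camera(n); cv2.imwrite(f'pics/{n}9.png',c['img'][:,:,::-1])
t=cv2.imread('pics/wrist9.png'); s=cv2.imread('pics/side9.png')
a=cv2.resize(t[170:470,200:460],None,fx=1.5,fy=1.5); b=cv2.resize(s[220:310,270:350],None,fx=5,fy=5,interpolation=cv2.INTER_CUBIC)
cv2.imwrite('pics/m9.png',cv2.hconcat([a,b]))
E
```

```text
clock: 11.78
eef_pos: [0.5691, 0.1362, 0.1028]
tool_rot: [0.995, -0.1, 0.0, -0.0]
wrist_force: [0.7, -1.1, -0.5]
width: 0.312
clock: 12.12
eef_pos: [0.569, 0.1361, 0.1026]
tool_rot: [0.995, -0.1, 0.0, -0.0]
wrist_force: [-0.5, 0.1, 0.6]
width: 0.499
t 12.12 tcp [0.569  0.1361 0.1026] ang -0.200 F [-0.5  0.1  0.6] w 0.499 tilt [ 0.  0. -1.]
slide [-0.017  2.749  0.077] spin -0.00 mm [ -22.5 -107.6   -3.1]
```

View pics/m9.png

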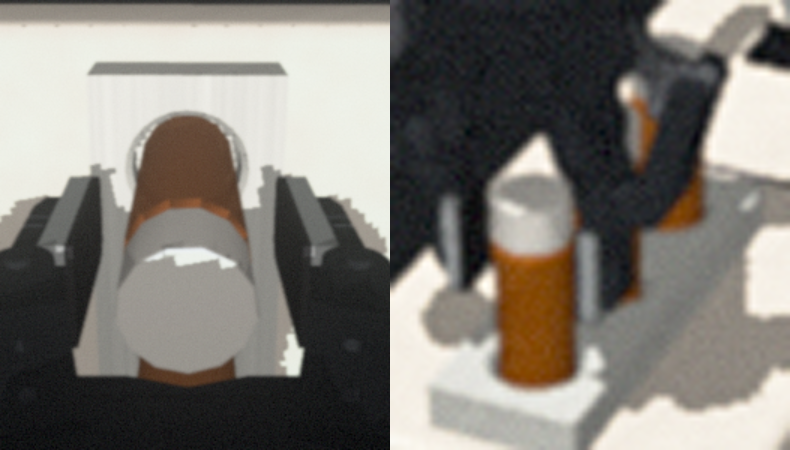

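```bash
python3 -m jog '{"slide": [[0,0,-0.4],[0,0,-1.2],[0,0,-2.1],[0,0,-3.0],[0,0,-3.6],[0,0.5,-3.6],[0,1.3,-3.6],[-0.5,2.2,-3.6]], "spin": [0,0,0,0,0,-1,-2.1,-3.2]}' 0.55; python3 - <<'E'
from h import *
go((.45,-.10,.22),ang=1.371)
E
```

```text
clock: 12.88
eef_pos: [0.5328, 0.0532, 0.2463]
tool_rot: [0.997, 0.071, 0.0, 0.0]
wrist_force: [0.5, -0.7, -0.9]
width: 0.551
t 12.88 tcp [0.5328 0.0532 0.2463] ang 0.142 F [ 0.5 -0.7 -0.9] w 0.551 tilt [ 0.001 -0.    -1.   ]
slide [-2.59   3.498  0.656] spin -11.74 mm [ -82.8 -153.2  -26.3]
```

```bash
python3 -m jog '{"slide": [[-0.4,0.5,0],[-0.9,1.2,0],[-1.4,1.9,0],[-1.9,2.6,0.1],[-2.3,3.1,0.2],[-2.59,3.5,0.3],[-2.59,3.5,0.4],[-2.59,3.5,0.6]], "spin": [-1.1,-2.2,-3.3,-4.4,-5.5,-6.6,-7.7,-8.8]}' 0.6;python3 -m jog '{"slide": [[0,0,0],[0,0,0],[0,0,0],[0,0,0],[0,0,0],[0,0,0]], "spin": [-1.1,-2.2,-2.85,-2.85,-2.85,-2.85]}'; python3 - <<'E'
from h import *
import cv2
go((.45,-.10,.22),ang=1.371)
for n in ['wrist','side','top']:
    c=optics.camera(n); cv2.imwrite(f'pics/{n}10.png',c['img'][:,:,::-1])
s=cv2.imread('pics/side10.png')
cv2.imwrite('pics/s10.png',cv2.resize(s[170:330,245:405],None,fx=3.6,fy=3.6,interpolation=cv2.INTER_CUBIC))
go((.45,-.10,.22),ang=1.371)
E
```

```text
clock: 13.55
eef_pos: [0.4479, -0.0999, 0.2231]
tool_rot: [0.863, 0.506, 0.001, 0.001]
wrist_force: [0.5, 0.3, -0.6]
width: 0.599
clock: 14.05
eef_pos: [0.4481, -0.0988, 0.2225]
tool_rot: [0.78, 0.626, 0.0, 0.0]
wrist_force: [-0.5, 0.6, 0.0]
width: 0.598
t 14.05 tcp [ 0.4481 -0.0988  0.2225] ang 1.352 F [-0.5  0.6  0. ] w 0.598 tilt [ 0.  0. -1.]
slide [-0.02   0.054  0.063] spin -0.18 mm [ 1.9 -1.2 -2.5]
t 14.20 tcp [ 0.4481 -0.0988  0.2225] ang 1.354 F [ 0.4 -0.3 -0.2] w 0.603 tilt [ 0. -0. -1.]
slide [-0.019  0.054  0.063] spin -0.16 mm [ 1.9 -1.2 -2.5]
```

View pics/wrist10.png

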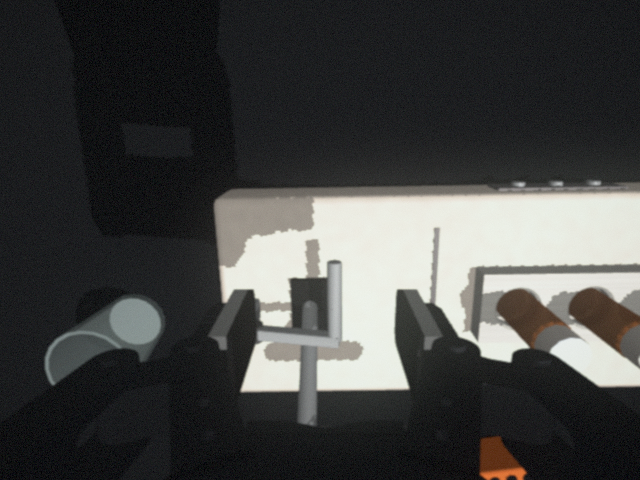

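View pics/s10.png

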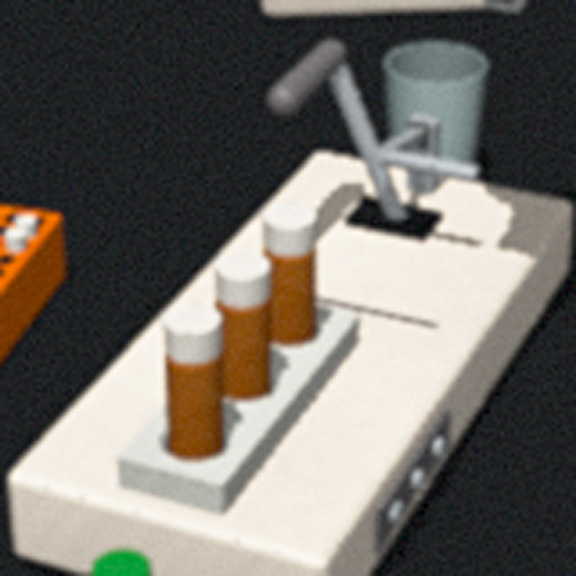

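All three vials stand evenly in the tray. In the wrist view the catch rod runs from its free tip at (335,263) to its joint at (335,342).

```bash
python3 - <<'E'
from h import *
tip=wz((335,264),.111); j=wz((335,340),.111); print(tip,j,np.linalg.norm(tip-j), wz((262,333),.105))
ex=np.array([.98,-.199,0]); g=tip+.016*ex; print(g)
go((g[0],g[1],.22),(g[0],g[1],.111-.019+.003),ang=1.371)
E
```

```text
[ 0.47099371 -0.09652978  0.111     ] [ 0.52472598 -0.10800615  0.111     ] 0.05494419024592835 [ 0.5118116  -0.15710143  0.105     ]
[ 0.48667371 -0.09971378  0.111     ]
t 14.20 tcp [ 0.4481 -0.0988  0.2225] ang 1.354 F [ 0.4 -0.3 -0.2] w 0.603 tilt [ 0. -0. -1.]
slide [0.185 0.947 0.063] spin -0.16 mm [38.6 -0.9 -2.5]
slide [0.185 0.947 3.188] spin -0.16 mm [  38.6   -0.9 -127.5]
```

```bash
python3 -m jog '{"slide": [[0.1,0.4,0.2],[0.18,0.9,0.6],[0.18,0.92,1.3],[0.18,0.92,2.0],[0.18,0.92,2.6],[0.18,0.92,3.15],[0.18,0.92,3.22],[0.18,0.92,3.22]], "spin": [-0.1,-0.16,-0.16,-0.16,-0.16,-0.16,-0.16,-0.16]}' 0.45; python3 - <<'E'
from h import *
import cv2
go((.485,-.10,.092),ang=1.371)
for n in ['wrist','side']:
    c=optics.camera(n); cv2.imwrite(f'pics/{n}11.png',c['img'][:,:,::-1])
s=cv2.imread('pics/side11.png')
cv2.imwrite('pics/s11.png',cv2.resize(s[170:270,305:425],None,fx=5,fy=5,interpolation=cv2.INTER_CUBIC))
go((.485,-.10,.092),ang=1.371)
E
```

```text
clock: 14.87
eef_pos: [0.4852, -0.0995, 0.0931]
tool_rot: [0.774, 0.633, -0.001, -0.001]
wrist_force: [0.7, 0.1, -0.1]
width: 0.447
t 14.87 tcp [ 0.4852 -0.0995  0.0931] ang 1.371 F [ 0.7  0.1 -0.1] w 0.447 tilt [-0.002  0.001 -1.   ]
slide [-0.013 -0.002  0.027] spin 0.00 mm [-0.2 -0.5 -1.1]
t 14.97 tcp [ 0.4862 -0.0998  0.095 ] ang 1.372 F [-0.2 -0.1  0.8] w 0.452 tilt [ 0.002 -0.    -1.   ]
slide [-0.011 -0.029  0.076] spin 0.00 mm [-1.2 -0.2 -3. ]
```

View pics/wrist11.png

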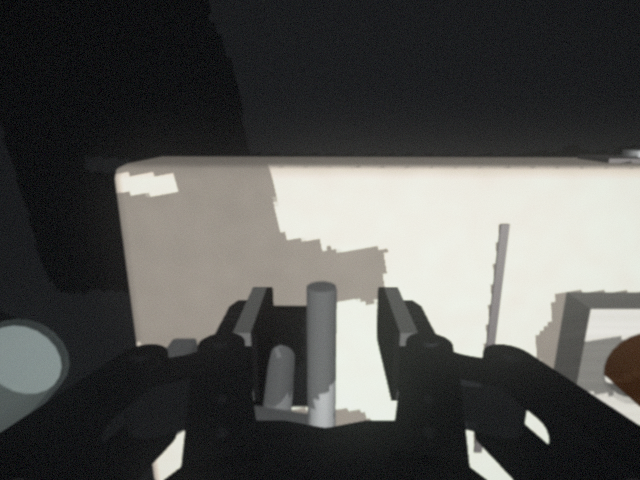

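View pics/s11.png

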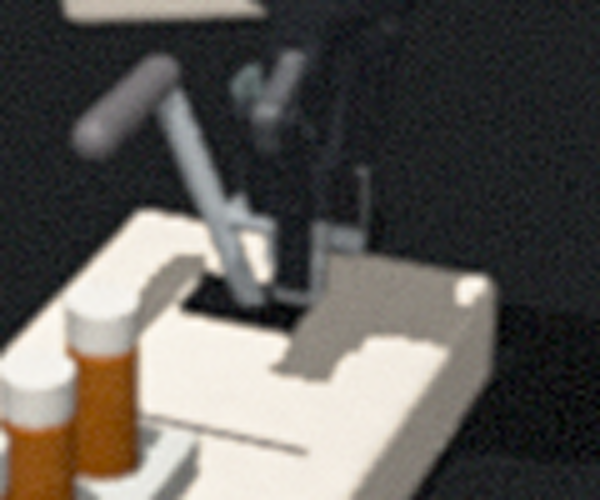

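The rod lies between the pads at (321,285–425), so I'll close on it.

```bash
python3 -m jog '{"slide": [[0,0,0.05],[0,0,0.05],[0,0,0.05],[0,0,0.05],[0,0,0.05],[0,0,0.05]], "spin": [0,0,0,0,0,0]}' 0.05; python3 - <<'E'
from h import *
np.set_printoptions(suppress=True,precision=3)
go((.485,-.10,.092),ang=1.371)
p=ctrl.read_state()['eef_pos']; 
for c0 in (0.1,.2):
  print([( '%.1f: %.2f %.2f'%(c,-1.5*(np.cos(c0)-np.cos(c)),-1.5*(np.sin(c)-np.sin(c0)))) for c in (.4,.6,.8,1.0,1.2,1.4,1.6,1.8,1.9)])
E
```

```text
clock: 15.47
eef_pos: [0.4858, -0.1006, 0.0923]
tool_rot: [0.774, 0.633, -0.0, 0.001]
wrist_force: [-0.9, -9.2, -1.7]
width: 0.088
t 15.47 tcp [ 0.486 -0.101  0.092] ang 1.372 F [-0.9 -9.2 -1.7] w 0.088 tilt [ 0.001 -0.002 -1.   ]
slide [ 0.012 -0.022  0.007] spin 0.00 mm [-0.8  0.6 -0.3]
['0.4: -0.11 -0.43', '0.6: -0.25 -0.70', '0.8: -0.45 -0.93', '1.0: -0.68 -1.11', '1.2: -0.95 -1.25', '1.4: -1.24 -1.33', '1.6: -1.54 -1.35', '1.8: -1.83 -1.31', '1.9: -1.98 -1.27']
['0.4: -0.09 -0.29', '0.6: -0.23 -0.55', '0.8: -0.43 -0.78', '1.0: -0.66 -0.96', '1.2: -0.93 -1.10', '1.4: -1.22 -1.18', '1.6: -1.51 -1.20', '1.8: -1.81 -1.16', '1.9: -1.96 -1.12']
```

```bash
python3 -m jog '{"slide": [[-0.04,-0.18,0],[-0.04,-0.18,0],[-0.1,-0.36,0],[-0.1,-0.36,0],[-0.24,-0.62,0],[-0.24,-0.62,0],[-0.24,-0.62,0]], "spin": [0,0,0,0,0,0,0]}'; echo
```

```text
clock: 16.05
eef_pos: [0.4668, -0.1009, 0.0968]
tool_rot: [0.774, 0.634, 0.009, 0.005]
wrist_force: [41.4, 47.1, 19.2]
width: 0.091
```

I put the lift in the wrong column (tool y instead of z), so I'll undo it now.

```bash
python3 -m jog '{"slide": [[0.1,0.3,0],[0.24,0.62,0],[0.24,0.62,0],[0.24,0.62,0]], "spin": [0,0,0,0]}'; python3 - <<'E'
from h import *
import cv2
go((.4858,-.1006,.0923),ang=1.371)
for n in ['wrist','side']:
    c=optics.camera(n); cv2.imwrite(f'pics/{n}12.png',c['img'][:,:,::-1])
s=cv2.imread('pics/side12.png')
a=cv2.resize(s[170:270,305:425],None,fx=4,fy=4,interpolation=cv2.INTER_CUBIC)
w=cv2.imread('pics/wrist12.png');b=cv2.resize(w[220:480,180:480],None,fx=400/260,fy=400/260)[:,:320+140]
cv2.imwrite('pics/m12.png',cv2.hconcat([a,b])[:, :800])
E
```

```text
clock: 16.38
eef_pos: [0.4826, -0.0993, 0.0902]
tool_rot: [0.774, 0.634, -0.003, -0.003]
wrist_force: [-18.0, -2.4, -2.7]
width: 0.088
t 16.38 tcp [ 0.4826 -0.0993  0.0902] ang 1.372 F [-18.   -2.4  -2.7] w 0.088 tilt [-0.009  0.001 -1.   ]
slide [-0.015  0.084 -0.052] spin 0.01 mm [ 3.2 -1.3  2.1]
```

View pics/m12.png

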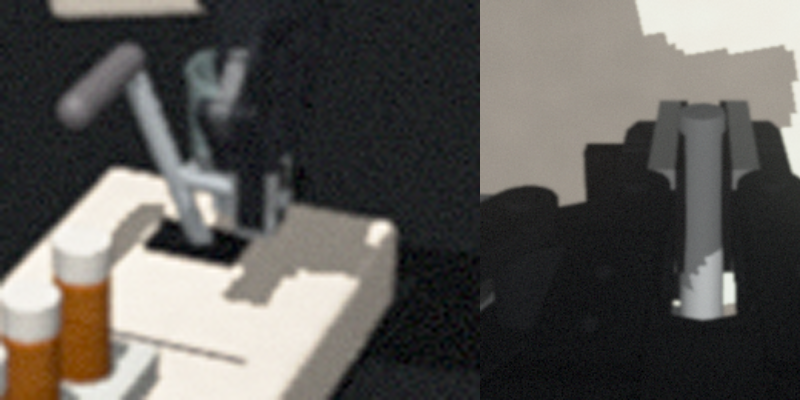

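The rod is still held with its tip between the pads, so no harm done. Now the real arc, with the lift in the z column.

```bash
python3 -m jog '{"slide": [[-0.03,0,-0.15],[-0.06,0,-0.25],[-0.1,0,-0.36],[-0.16,0,-0.48],[-0.24,0,-0.62],[-0.24,0,-0.62]], "spin": [0,0,0,0,0,0]}'; echo
```

```text
clock: 16.98
eef_pos: [0.4808, -0.1087, 0.1162]
tool_rot: [0.774, 0.633, -0.002, -0.003]
wrist_force: [-19.8, 3.7, 3.6]
width: 0.086
```

```bash
python3 -m jog '{"slide": [[-0.1,-0.05,-0.12],[-0.2,-0.1,-0.23],[-0.31,-0.1,-0.32],[-0.43,-0.1,-0.41],[-0.56,-0.1,-0.49],[-0.7,-0.1,-0.55],[-0.7,-0.1,-0.55]], "spin": [0,0,0,0,0,0,0]}'; echo
```

```text
clock: 17.57
eef_pos: [0.4743, -0.1358, 0.1407]
tool_rot: [0.774, 0.633, 0.001, 0.0]
wrist_force: [-19.5, 13.6, 25.2]
width: 0.088
```

```bash
python3 -m jog '{"slide": [[-0.14,-0.04,-0.08],[-0.28,-0.06,-0.12],[-0.43,-0.06,-0.13],[-0.58,-0.06,-0.14],[-0.73,-0.06,-0.12],[-0.88,-0.06,-0.10],[-0.88,-0.06,-0.10]], "spin": [0,0,0,0,0,0,0]}'; python3 - <<'E'
from h import *
import cv2
go((.4858,-.1006,.0923),ang=1.371)
for n in ['wrist','side']:
    c=optics.camera(n); cv2.imwrite(f'pics/{n}13.png',c['img'][:,:,::-1])
s=cv2.imread('pics/side13.png')
a=cv2.resize(s[150:250,315:435],None,fx=4,fy=4,interpolation=cv2.INTER_CUBIC)
w=cv2.imread('pics/wrist13.png');b=cv2.resize(w[220:480,180:480],None,fx=400/260,fy=400/260)[:,:320+140]
cv2.imwrite('pics/m13.png',cv2.hconcat([a,b])[:, :800])
E
```

```text
clock: 18.15
eef_pos: [0.4649, -0.1707, 0.143]
tool_rot: [0.774, 0.633, 0.0, 0.0]
wrist_force: [-0.3, 0.5, 5.4]
width: 0.09
t 18.15 tcp [ 0.4649 -0.1707  0.143 ] ang 1.371 F [-0.3  0.5  5.4] w 0.090 tilt [ 0.001 -0.001 -1.   ]
slide [1.822 0.163 1.266] spin 0.00 mm [ 20.9  70.1 -50.7]
```

View pics/m13.png

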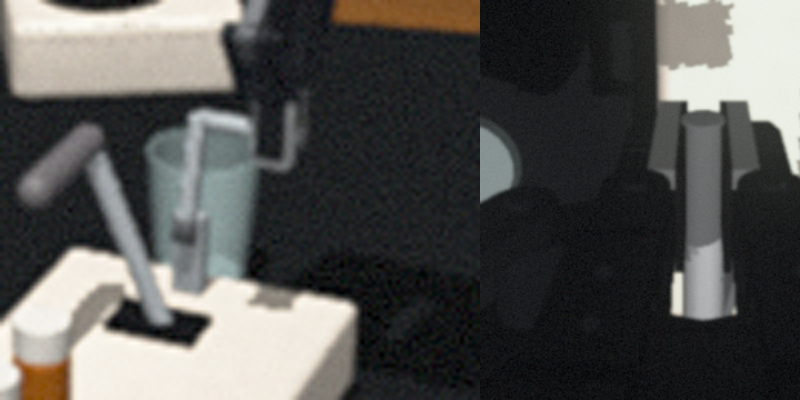

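The catch stands past upright (about 1.8 rad). I'll nudge it slightly further, release and lift clear.

```bash
python3 -m jog '{"slide": [[-0.06,0,0.02],[-0.1,0,0.03],[-0.1,0,0.03]], "spin": [0,0,0]}';python3 -m jog '{"slide": [[-0.1,0,0.03],[-0.1,0,0.03],[-0.1,0,0.03],[-0.1,0,-0.4],[-0.1,0,-1.2],[-0.1,0,-2.0],[-0.1,0,-2.4],[-0.1,0,-2.4]], "spin": [0,0,0,0,0,0,0,0]}' 0.4; python3 - <<'E'
from h import *
import cv2
go((.53,-.09,.25))
for n in ['wrist','side','top']:
    c=optics.camera(n); cv2.imwrite(f'pics/{n}14.png',c['img'][:,:,::-1])
s=cv2.imread('pics/side14.png')
a=cv2.resize(s[150:300,245:425],None,fx=4,fy=4,interpolation=cv2.INTER_CUBIC)
cv2.imwrite('pics/s14.png',a)
E
```

```text
clock: 18.5
eef_pos: [0.4642, -0.174, 0.1418]
tool_rot: [0.774, 0.633, 0.0, 0.0]
wrist_force: [-1.2, 1.1, 7.0]
width: 0.086
clock: 19.17
eef_pos: [0.4643, -0.1781, 0.241]
tool_rot: [0.774, 0.633, 0.001, 0.003]
wrist_force: [0.2, -0.7, 0.4]
width: 0.401
t 19.17 tcp [ 0.4643 -0.1781  0.241 ] ang 1.372 F [ 0.2 -0.7  0.4] w 0.401 tilt [ 0.005 -0.003 -1.   ]
slide [ 2.485  1.176 -0.223] spin 15.01 mm [65.7 88.1  9. ]
```

View pics/s14.png

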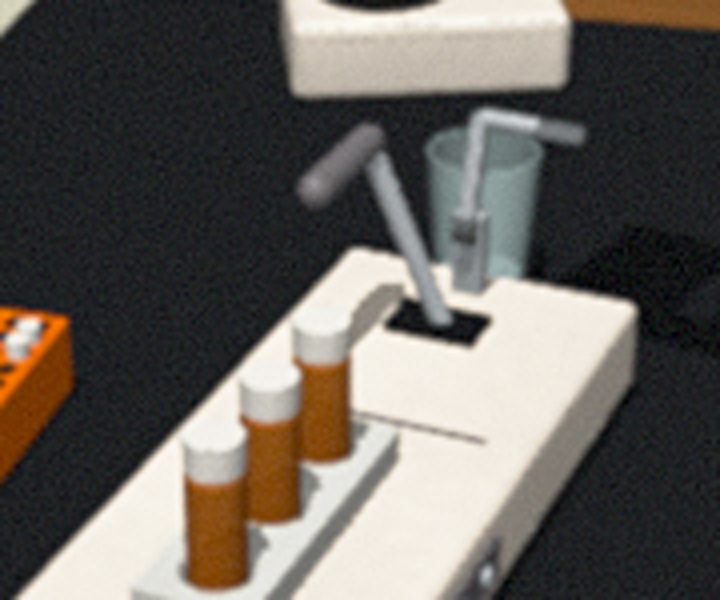

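```bash
python3 - <<'E'
from h import *
go((.567,-.092,.24))
E
python3 -m jog '{"slide": [[0.3,0.4,-0.1],[0.7,0.9,-0.2],[1.2,1.4,-0.2],[1.6,1.8,-0.2],[2.0,2.15,-0.2],[2.3,2.15,-0.2],[2.55,2.15,-0.2],[2.57,2.15,-0.2]], "spin": [1.1,2.2,3.3,4.4,5.5,6.6,7.7,8.8]}' 0.45;python3 -m jog '{"slide": [[0,0,0],[0,0,0],[0,0,0],[0,0,0],[0,0,0],[0,0,0],[0,0,0],[0,0,0]], "spin": [1.1,2.2,3.3,4.4,5.5,6.2,6.2,6.2]}'; python3 - <<'E'
from h import *
import cv2
go((.567,-.092,.24))
c=optics.camera('wrist'); cv2.imwrite(f'pics/wrist15.png',c['img'][:,:,::-1])
go((.567,-.092,.24))
E
```

```text
t 19.32 tcp [ 0.4629 -0.1775  0.2363] ang 1.372 F [ 0.  -0.4 -0.2] w 0.401 tilt [-0.001  0.001 -1.   ]
slide [ 2.61   2.127 -0.095] spin 15.01 mm [104.1  85.5   3.7]
clock: 19.98
eef_pos: [0.5679, -0.0922, 0.2432]
tool_rot: [0.975, 0.221, -0.001, -0.001]
wrist_force: [-0.7, -0.4, 0.2]
width: 0.453
clock: 20.65
eef_pos: [0.5677, -0.0938, 0.244]
tool_rot: [0.995, -0.098, -0.001, -0.0]
wrist_force: [0.9, 0.5, 0.9]
width: 0.449
t 20.65 tcp [ 0.5677 -0.0938  0.244 ] ang -0.196 F [0.9 0.5 0.9] w 0.449 tilt [-0.002  0.    -1.   ]
slide [-0.025 -0.04   0.101] spin 0.03 mm [-0.7  1.8 -4. ]
t 20.70 tcp [ 0.5677 -0.0938  0.2443] ang -0.196 F [-0.7  0.2 -0.2] w 0.449 tilt [-0.002  0.    -1.   ]
slide [-0.026 -0.04   0.108] spin 0.04 mm [-0.7  1.8 -4.3]
```

View pics/wrist15.png

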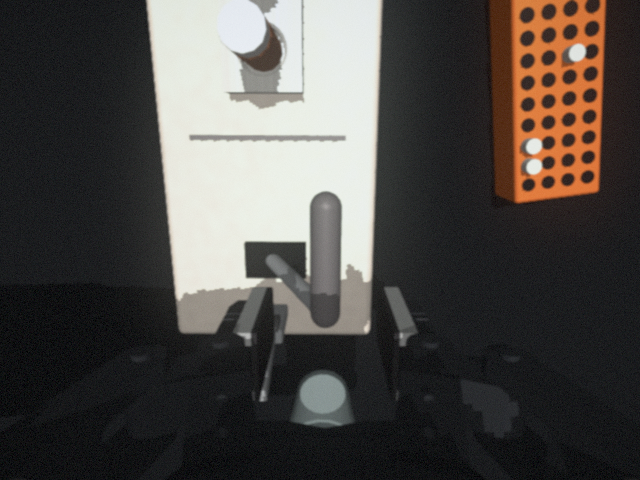

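The handle bar runs from its free tip at (325,192) to (325,328), centred between the jaws.

```bash
python3 - <<'E'
from h import *
a=wz((325,193),.16); b=wz((325,327),.16); print(a,b,np.linalg.norm(a-b))
ey=np.array([.199,.98,0]); g=a-.031*ey; g2=b+.051*ey;print(g,g2)
go((g[0],g[1],.1604-.019),ang=-.2)
E
```

```text
[ 0.57386073 -0.06535176  0.16      ] [ 0.55794135 -0.14554294  0.16      ] 0.08175604907946088
[ 0.56769173 -0.09573176  0.16      ] [ 0.56809035 -0.09556294  0.16      ]
t 20.70 tcp [ 0.5677 -0.0938  0.2443] ang -0.196 F [-0.7  0.2 -0.2] w 0.449 tilt [-0.002  0.    -1.   ]
slide [0.013 0.049 2.573] spin 0.04 mm [  -0.    -2.  -102.9]
```

```bash
python3 -m jog '{"slide": [[0,0.05,0.5],[0,0.05,1.2],[0,0.05,1.9],[0,0.05,2.4],[0,0.05,2.57],[0,0.05,2.57],[0,0.05,2.57]], "spin": [0,0,0,0,0,0,0]}';python3 -m jog '{"slide": [[0,0,0],[0,0,0],[0,0,0],[0,0,0],[0,0,0]], "spin": [0,0,0,0,0]}' 0.1; python3 - <<'E'
from h import *
import cv2
go((.567,-.095,.1414))
c=optics.camera('wrist'); cv2.imwrite(f'pics/wrist16.png',c['img'][:,:,::-1])
E
```

```text
clock: 21.28
eef_pos: [0.5679, -0.0958, 0.1433]
tool_rot: [0.995, -0.099, 0.0, 0.0]
wrist_force: [0.7, -0.5, 1.3]
width: 0.45
clock: 21.7
eef_pos: [0.5676, -0.0958, 0.1441]
tool_rot: [0.995, -0.099, 0.001, 0.0]
wrist_force: [-5.8, 0.7, 7.8]
width: 0.188
t 21.70 tcp [ 0.5676 -0.0958  0.1441] ang -0.199 F [-5.8  0.7  7.8] w 0.188 tilt [ 0.001 -0.    -1.   ]
slide [-0.02  -0.016  0.068] spin 0.01 mm [-0.6  0.8 -2.7]
```

View pics/wrist16.png

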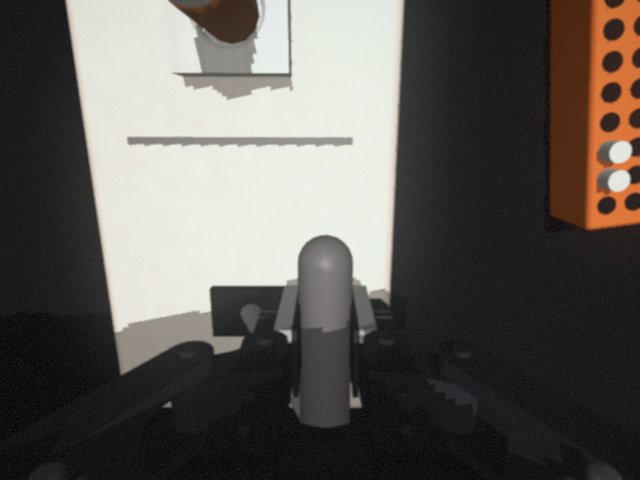

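The pads hold the bar (opening 16 mm). Now I'll pull the lever along its arc.

```bash
python3 -m jog '{"slide": [[-0.15,0,-0.06],[-0.3,0,-0.11],[-0.52,0,-0.17],[-0.75,0,-0.21],[-0.95,0,-0.23],[-1.12,0,-0.24],[-1.12,0,-0.24]], "spin": [0,0,0,0,0,0,0]}'
```

```text
clock: 22.33
eef_pos: [0.5263, -0.0873, 0.1568]
tool_rot: [0.995, -0.099, 0.006, 0.001]
wrist_force: [9.4, 1.5, 19.8]
width: 0.188
```

```bash
python3 -m jog '{"slide": [[-0.15,0,-0.02],[-0.3,0,-0.01],[-0.45,0,0.01],[-0.63,0,0.04],[-0.8,0,0.09],[-0.95,0,0.14],[-1.05,0,0.18],[-1.05,0,0.18]], "spin": [0,0,0,0,0,0,0,0]}'
```

```text
clock: 23.0
eef_pos: [0.4837, -0.0786, 0.1472]
tool_rot: [0.995, -0.099, 0.003, 0.0]
wrist_force: [2.4, 1.7, 9.3]
width: 0.189
```

```bash
python3 -m jog '{"slide": [[-0.06,0,0.02],[-0.12,0,0.05],[-0.12,0,0.05],[-0.12,0,0.05]], "spin": [0,0,0,0]}'; python3 -m jog '{"slide": [[-0.04,0,0.0],[-0.04,0,0.0],[-0.04,0,0.0]], "spin": [0,0,0]}'
```

```text
clock: 23.33
eef_pos: [0.4801, -0.0779, 0.1456]
tool_rot: [0.995, -0.099, 0.004, 0.0]
wrist_force: [7.8, 1.5, 8.0]
width: 0.183
clock: 23.58
eef_pos: [0.4781, -0.0776, 0.1452]
tool_rot: [0.995, -0.099, 0.003, 0.0]
wrist_force: [6.3, 0.4, 5.9]
width: 0.185
```

```bash
python3 -m jog '{"slide": [[-0.05,0,0.0],[-0.05,0,0.0],[-0.05,0,0.0]], "spin": [0,0,0]}'; python3 -m jog '{"slide": [[-0.05,0,0.0],[-0.05,0,0.0],[-0.05,0,0.0]], "spin": [0,0,0]}'
```

```text
clock: 23.83
eef_pos: [0.4776, -0.0776, 0.1452]
tool_rot: [0.995, -0.099, 0.005, 0.0]
wrist_force: [23.8, -3.1, -4.8]
width: 0.185
clock: 24.08
eef_pos: [0.4771, -0.0775, 0.1452]
tool_rot: [0.995, -0.099, 0.007, 0.001]
wrist_force: [39.0, -6.0, -17.3]
width: 0.184
```

```bash
python3 -m jog '{"slide": [[0.04,0,0.0],[0.04,0,0.0],[0.04,0,0.0],[0.04,0,0]], "spin": [0,0,0,0]}'; python3 - <<'E'
from h import *
import cv2
go((.567,-.095,.1414))
for n in ['wrist','side','top']:
    c=optics.camera(n); cv2.imwrite(f'pics/{n}17.png',c['img'][:,:,::-1])
s=cv2.imread('pics/side17.png')
cv2.imwrite('pics/s17.png',cv2.resize(s[140:310,245:435],None,fx=3.5,fy=3.5,interpolation=cv2.INTER_CUBIC))
go((.567,-.095,.1414))
E
```

```text
clock: 24.42
eef_pos: [0.4775, -0.0776, 0.1452]
tool_rot: [0.995, -0.099, 0.006, 0.001]
wrist_force: [25.6, -2.7, -6.6]
width: 0.188
t 24.42 tcp [ 0.4775 -0.0776  0.1452] ang -0.199 F [25.6 -2.7 -6.6] w 0.188 tilt [ 0.011 -0.002 -1.   ]
slide [ 2.278 -0.014  0.121] spin 0.01 mm [ 89.5 -17.4  -3.8]
t 24.57 tcp [ 0.4775 -0.0776  0.1452] ang -0.199 F [25.2 -2.7 -6.5] w 0.187 tilt [ 0.011 -0.002 -1.   ]
slide [ 2.278 -0.015  0.12 ] spin 0.01 mm [ 89.5 -17.4  -3.8]
```

View pics/s17.png

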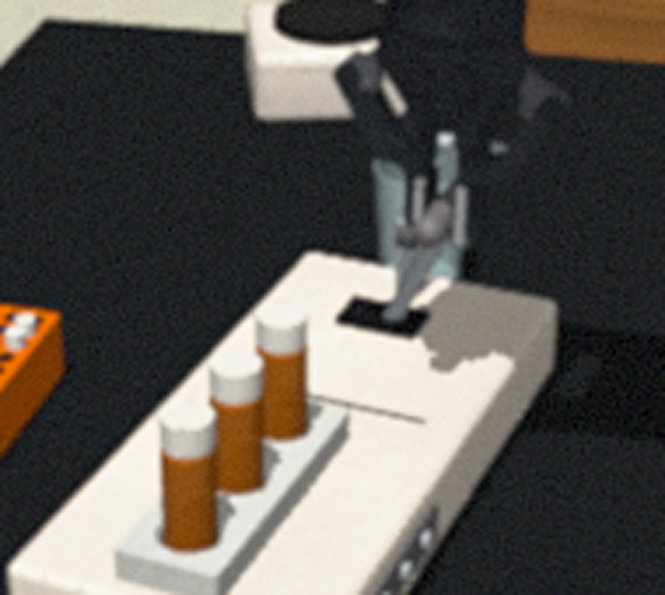

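View pics/wrist17.png

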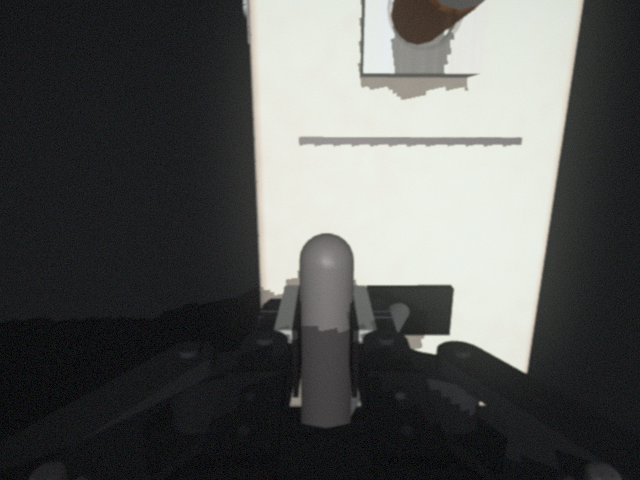

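View pics/top17.png

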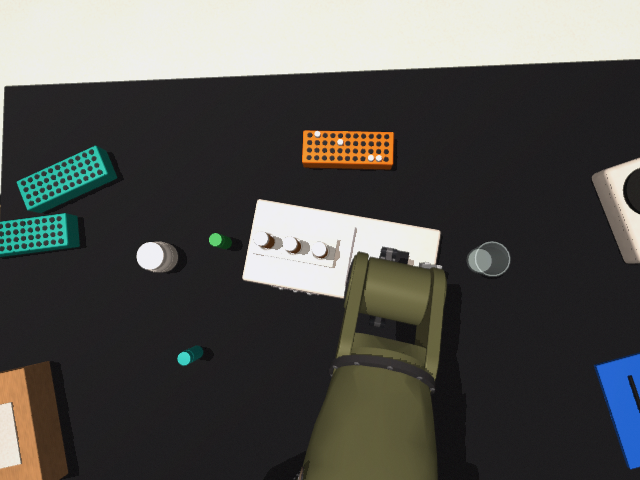

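```bash
python3 -c "
from bench import ctrl
print(ctrl.job_done()); s=ctrl.read_state(); print(s['clock'],s['eef_pos'],s['wrist_force'],s['width'])"
```

```text
the job is handed in; nothing more can be done
None
the job is handed in; nothing more can be done
```

I've handed the job in, done in the order asked, with the arm still gripping the lever and holding it at its stop. It took about 24.6 s of the 72 s allowed.

- **Vials:** Both amber vials are in the end nests. In the last side view all three stood upright at matching heights. I judged seating from the pictures and the tool height; there was no direct measurement.
- **Catch:** I flipped it to about 1.8–1.9 rad and released it. It stayed over when I lifted away. In the last picture it is mostly hidden behind the gripper, though its visible corner is still up.
- **Lever:** I pulled it until it stopped moving, 91 mm of travel along its arc, which is what the full stroke should give. At the end I was holding it with about 25 N, and the bar was still between the pads.
- **Bystanders:** The beaker, jar, orange rack and the two look-alike vials look unmoved in the last top view.

Three things did not go cleanly:

- **Vial b:** It bound slightly in its nest, with about 53 N at the wrist. I eased it sideways and released it, and it then seated.
- **Catch:** My first pull went the wrong way because I put the lift in the wrong column. The pads slid along the rod by up to about 19 mm, with about 65 N at the wrist. I undid it and saw no damage.
- **Lever:** It briefly reached about 43 N at the wrist against the stop before I eased off. That force went through the finger pads, not the arm or gripper body.

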